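# Load a gearbox housing and its cover into the assembly fixture

### The arm

A 6-joint arm with a two-finger parallel gripper is mounted at the origin on the work surface. World frame = base frame: x ahead of the robot, y to its left, z up, the work surface at z = 0. Lengths are in m, angles in rad, forces in N, time in s.
With the tool pointing down it reaches from about 0.35 to 0.775 m from the base axis. Payload 5.5 kg.
Tool frame: the origin (TCP) lies at the very end of the fingers, on their centre line; the grasp point (between the pads) lies 19 mm behind it; z points along the fingers, y is the line along which they close (so a half turn about z gives the same grasp; the last joint's range is limited). The gripper opens to 85 mm and grips with 20 to 120 N. Pads are 22 mm wide; open, the fingers measure 114 mm over their backs; the gripper's body (76 mm by 85 mm) begins 54 mm behind the grasp point. The pads swing forward as they close: fully open they stand 13 mm farther back than shut.
Start: joints at [-1.407, 0.313, 0.046, 1.304, 0, 1.431], TCP at [0.172, -0.549, 0.231] pointing down, gripper open.
Joint ranges: [-2.76, 2.76], [-0.86, 1.69], [-1.03, 1.26], [-2.2, 2.34], [-1.47, 1.5], [-3.14, 3.14]. Speed limits (rad/s): [2.57, 2.57, 3.14, 3.14, 3.14, 3.14].

### API

Orientations are given as a unit quaternion [x, y, z, w].
In Python, from workcell import observe, camera, camera_info, close_job gives the robot as it stands.
- The arm moves only by the tool apply_moves, never from a script. Its argument "motion" is a list that holds one entry, the list of rows, each a list of 7 numbers: the opening, from 0 (shut) to 1 (fully open), then the shift along the tool's x, y, z in cm, then the turn, a rotation vector about the tool's x, y, z in rad. A call has exactly 5 rows; each row shifts and turns the commanded pose from where the row before left it, along the tool's axes as they then stand; what a row does not reach is not made up. A row lasts 1/10 s, in which the tool goes at most 50 mm and 8.59 degrees, less where a joint would pass 70% of its speed; a pose out of reach is approached as far as the arm can. A call is refused whole if a number of a shift passes 5 or a number of a turn 0.15, either way. A call with a gripper value outside its range is refused whole. The fingers move at their own pace and stop on an object; "grip_force" is the grip in N (left out, the last holds). Time passes only in rows, so rows that do not move let the fingers close, or fill a call up. It gives the time, the measured TCP pose, the force, the opening and the grip force at its end, in the units of the state.
- observe(): the state, without advancing time (a new reading comes with each control period).
- camera(name): name is "scene" or "side" or "wrist"; returns (picture, depth): 480x640x3 uint8, red, green, blue; 480x640 float32, m along the optical axis (not along the pixel's ray), 0 where there is no reading.
- camera_info(name): a dict with "K" (3x3 intrinsics, pixels), "extrinsics" (4x4, takes a point from camera to world coordinates); the wrist camera has in their place "hand_eye" (4x4, takes a point from camera to tool coordinates, whose origin is the TCP and whose axes are the flange's). Camera axes: x right, y down, z forward; pixel columns grow to the right and rows downward; lengths in m; the calibration is good to about 2 mm. A picture is of the moment at which its call begins: read the wrist's pose just before it. camera_info takes no time and is no camera call.
- close_job(): hands the job in; it is judged then, once.
The state is a dict: "time": time; "joints": joint angles; "joint_vel": joint speeds; "effort": joint torques, N m; "position": TCP position; "ee_rot": TCP orientation; "ft_force": force on the tool from outside, world axes, zero at the start; "ft_torque": the same for the moment, N m; "width": finger opening in m; "grip_force": force on a finger pad.
Only numpy, scipy, OpenCV 4.12 (cv2) and the standard library are available. Lean on these libraries where they do the work, as an engineer would, in place of code of your own. Each camera call takes 0.05 s, during which the arm holds its last target. There are 200 camera calls.

### The job

Load the assembly fixture: seat the open gearbox housing on the fixture's two locating pins, fully down on the nest, with its cover on, the right way round: output shaft in the boss, dowels in their holes, cover lying flush all round on the housing. Set the parts down rather than dropping them, and do not disturb the screw bin, the screwdriver or the oil bottle.

Things in the scene. Friction and masses are not known exactly. Their poses are not given: they have to be found in the camera images.
- fixture: Assembly fixture, fixed: grey base plate 250 x 150 x 15 mm (local x -105 to +145), on it a black nest block 152 x 48 mm, top 27 mm above the bench, with two upright steel locating pins. Origin: on the bench under the nest's centre; x along the nest, z up. At the +x end a rigid toggle clamp, swung open, from x = +100 mm outwards, up to 90 mm above the bench; it never moves.
- nest (a point): centre of the nest's top face, 27 mm above the bench, axes as the fixture: the housing's origin belongs here, with the same axes
- pin_a (a point): foot of the off-centre locating pin (local +62, +15 mm) on the nest's top face. Pins: 10 mm in diameter, 16 mm tall (8 mm straight, then a cone to a 4 mm tip). The pins allow the housing one way round only
- pin_b (a point): foot of the other locating pin (local -62, 0 mm), same size, on the nest's top face
- tray: low black parts tray, fixed to the bench, 260 (x) x 280 mm, floor 4 mm thick, rim 10 mm above the bench and 4 mm thick. Origin: on the bench under its centre. The housing and the cover lie on its floor, side by side, either one on either side
- housing: Loose aluminium gearbox housing, 0.33 to 0.55 kg, open on top: box 100 (x) x 58 (y) x 36 mm, 5 mm walls, flat underside and flat long sides 58 mm apart (low ribs 0.8 mm proud on their lowest 8 mm). Origin: centre of the underside; z up. At each short end a lug 24 x 26 x 8 mm, level with the underside, with a hole for a fixture pin. Inside, a large gear on the upright output shaft.
- housing_rim (a point): centre of the housing's open top, 36 mm above the underside, axes as the housing: the cover's origin belongs here, with the same axes. Two dowels, 6 mm in diameter, stand 9 mm above the rim (4 mm straight, 5 mm cone) at local (-39, +20) and (+39, -20) mm
- shaft (a point): point on the output shaft's axis at rim height (housing's local +16, 0, +36 mm); the shaft is 12 mm in diameter and ends 24 mm above the rim
- lug_a (a point): centre of the off-centre lug's 14 mm through hole at the underside (local +62, +15, 0 mm); belongs on pin_a
- lug_b (a point): centre of the other lug's 14 mm through hole at the underside (local -62, 0, 0 mm); belongs on pin_b
- cover: Loose aluminium cover plate, 0.13 to 0.23 kg, 102 (x) x 62 (y) x 10 mm, flat underneath, flat long sides 62 mm apart. Origin: centre of the underside; z up. On top an off-centre round bearing boss, 34 to 36 mm across, 12 mm tall, at local (+16, 0). Two 9.5 mm through holes for the dowels at local (-39, +20) and (+39, -20) mm. On the housing it overhangs the long sides by 2 mm
- cover_bore (a point): centre of the shaft bore, 17.5 to 20 mm wide, right through plate and boss, at the cover's underside (local +16, 0, 0 mm)
- screw_bin: bystander: blue bin with screws, 80 x 110 x 50 mm, on the bench; origin under its centre
- screwdriver: bystander: screwdriver lying on the bench beyond the work
- oil_bottle: bystander: small white bottle, 44 mm across, 85 mm tall, upright on the bench; origin under its centre
Things that resemble listed ones, but are neither listed nor needed, are in the scene too. There is more than one size of the cover; the job needs the larger.

How it is judged:
At the end, for the whole second after the job is handed in: Housing on the nest (within 2 mm of its face, each lug hole within 4 mm of its pin, tilt under 0.03 rad); cover on the housing rim (within 2 mm, tilt under 0.03 rad, bore within 5 mm of the shaft axis, turned under 0.08 rad from the housing); both at rest (z of housing in the frame of nest between -0.003 and 0.002 m and horizontal distance between lug_a and pin_a below 0.004 m and horizontal distance between lug_b and pin_b below 0.004 m and angle between each of housing, cover's own z axis and vertical below 0.03 rad and z of cover in the frame of housing_rim between -0.003 and 0.002 m and horizontal distance between cover_bore and shaft below 0.005 m and angle between the x axis of cover and the x axis of housing, either way round below 0.08 rad and linear speed of each of housing, cover below 0.02 m/s); the robot touches nothing.
It fails at once if the housing is dropped (falls free faster than 0.6 m/s, a fall of about 18 mm) (contact force between the fingers and housing below 0.05 N and linear speed of housing above 0.6 m/s).
It fails at once if the cover is dropped (falls free faster than 0.6 m/s, a fall of about 18 mm) (contact force between the fingers and cover below 0.05 N and linear speed of cover above 0.6 m/s).
It fails at once if the screw bin, the screwdriver or the oil bottle is shifted by more than 30 mm (distance of any of screw_bin, screwdriver, oil_bottle from where it was at the start of the episode above 0.03 m).
It also fails if it takes over 51 s, if anything falls off the work surface, if the arm or the gripper's body presses on something with over 40 N, if the wrist force passes 120 N, or if a joint passes its speed limit or range.

## Working session

There is one attempt and no reset: what is moved stays moved. The work goes in short steps, Python scripts to look and compute and a tool call to move; the robot and the scene stay as the last step left them, time stands still between calls to the robot, and variables do not carry over. Pictures are saved under pics/ and viewed, at most 10 in all, crops included, and the job is handed in when it is done.

Besides the shell and the picture viewer there is one more tool, called after "Emit:" in YAML: its name, and indented under it one key for each argument. apply_moves: Moves the arm, as the interface text tells. Its arguments: {"type":"object","properties":{"motion":{"type":"array"},"grip_force":{"type":"number"}},"required":["motion"]}

```bash
mkdir -p pics; ls
python3 - <<'E'
from workcell import *
import cv2,numpy as np
s=observe();print({k:np.round(v,3).tolist() for k,v in s.items()})
for n in("scene","side","wrist"):
    i=camera_info(n);print(n,{k:np.round(v,4).tolist() for k,v in i.items() if k in("K","extrinsics","hand_eye")})
for n in("scene","side"):
    p,d=camera(n);np.savez(f"{n}.npz",p=p,d=d);cv2.imwrite(f"pics/{n}.png",p[:,:,::-1])
E
```

```text
pics
{'time': 0.0, 'joints': [-1.407, 0.314, 0.045, 1.304, -0.0, 1.431], 'joint_vel': [0.0, -0.001, -0.0, 0.001, 0.0, 0.001], 'effort': [0.0, -48.063, 29.853, 0.02, -0.0, 0.0], 'position': [0.172, -0.548, 0.23], 'ee_rot': [0.988, 0.151, -0.0, -0.001], 'ft_force': [-0.279, 0.309, -0.495], 'ft_torque': [0.017, 0.008, 0.024], 'grip_force': 0.0, 'width': 0.085}
scene {'K': [[513.3558, 0.0, 323.2046], [0.0, 513.3558, 219.8842], [0.0, 0.0, 1.0]], 'extrinsics': [[-0.0269, 0.6293, -0.7767, 1.2078], [0.9996, 0.0137, -0.0235, 0.04], [-0.0042, -0.777, -0.6295, 0.5929], [0.0, 0.0, 0.0, 1.0]]}
side {'K': [[458.0929, 0.0, 320.2477], [0.0, 458.0929, 238.7777], [0.0, 0.0, 1.0]], 'extrinsics': [[-0.8154, -0.3816, 0.4353, 0.229], [-0.5786, 0.5164, -0.6313, 0.4919], [0.0161, -0.7667, -0.6418, 0.5475], [0.0, 0.0, 0.0, 1.0]]}
wrist {'K': [[377.7753, 0.0, 323.1008], [0.0, 377.7753, 240.1409], [0.0, 0.0, 1.0]], 'hand_eye': [[0.0001, -0.9659, -0.2589, 0.0645], [1.0, 0.0001, 0.0, 0.0008], [-0.0, -0.2589, 0.9659, -0.1426], [0.0, 0.0, 0.0, 1.0]]}
```

View pics/scene.png

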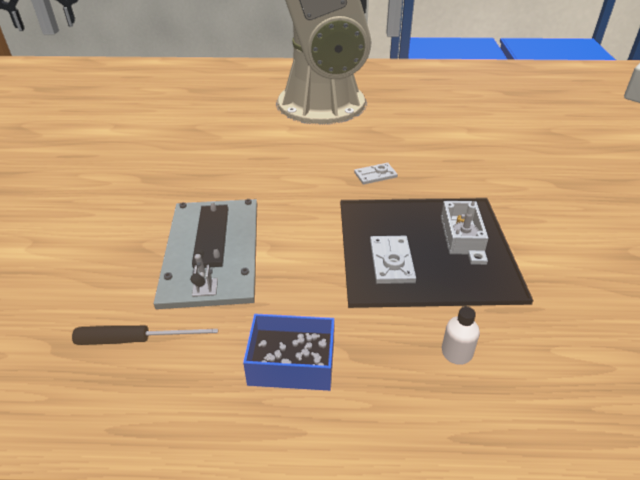

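View pics/side.png

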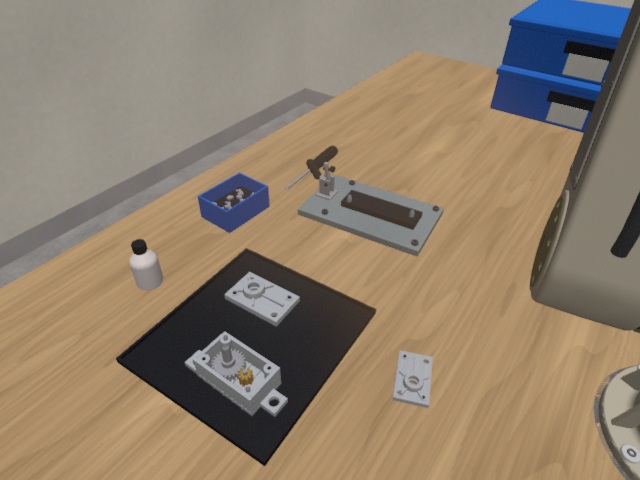

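The scene view shows the fixture at left (clamp at (203,280), nest (211,237)), and the tray with the large cover (393,260) and the housing (464,228, off-centre lug at (478,257)). A small decoy cover lies outside the tray at (376,173). The side view agrees: both parts lie roughly the same way round as the fixture.

```bash
cat > h.py <<'E'
from workcell import *
import cv2,numpy as np
from scipy.spatial.transform import Rotation as R
def T(n,s=None):
    i=camera_info(n)
    if n!="wrist": return i["K"],np.array(i["extrinsics"])
    M=np.eye(4);M[:3,:3]=R.from_quat(s["ee_rot"]).as_matrix();M[:3,3]=s["position"]
    return i["K"],M@np.array(i["hand_eye"])
def cloud(d,K,E):
    v,u=np.mgrid[:480,:640];X=np.stack([(u-K[0][2])/K[0][0]*d,(v-K[1][2])/K[1][1]*d,d],-1)
    return X@E[:3,:3].T+E[:3,3]
def ray(uv,z,K,E):
    uv=np.atleast_2d(np.asarray(uv,float));K=np.array(K)
    r=np.c_[(uv[:,0]-K[0,2])/K[0,0],(uv[:,1]-K[1,2])/K[1,1],np.ones(len(uv))]@E[:3,:3].T
    return (E[:3,3]+r*((z-E[2,3])/r[:,2])[:,None])[:,:2]
def blobs(m,W,mn=150):
    n,l,st,c=cv2.connectedComponentsWithStats(m.astype(np.uint8))
    for i in range(1,n):
        if st[i,4]<mn: continue
        P=W[l==i];r=cv2.minAreaRect((P[:,:2]*1000).astype(np.float32))
        print(c[i].round(),st[i,4],"ctr",np.round(r[0],1),"size",np.round(r[1],1),"ang",round(r[2],1),"z",np.percentile(P[:,2]*1000,[10,50,90]).round(1))
E
python3 - <<'E'
from h import *
for n in("scene","side"):
    f=np.load(n+".npz");K,E=T(n);W=cloud(f["d"],K,E);z=W[...,2]
    b=(f["d"]>0)&(W[...,0]>.28)&(W[...,0]<.85)&(abs(W[...,1])<.45)
    for lo,hi in((.009,.02),(.02,.03),(.035,.045)):
        print(n,lo);blobs(b&(z>lo)&(z<hi),W)
E
```

```text
scene 0.009
[379. 169.] 180 ctr [325.5 121. ] size [37.8 74.1] ang 19.6 z [ 9.3 11.9 17.5]
[210. 257.] 6844 ctr [ 566.3 -170. ] size [254.8 150.7] ang 6.5 z [14.2 15.7 17.3]
[353. 250.] 393 ctr [555.   97.6] size [ 94.9 265. ] ang 89.9 z [ 9.4 10.5 11.9]
[467. 247.] 388 ctr [538.2 245.6] size [134.2  51.1] ang 30.6 z [10.  13.  18.8]
[475. 287.] 551 ctr [640.7 265.5] size [144.5 296.8] ang 40.8 z [ 9.3 10.3 11.4]
[392. 258.] 1394 ctr [585.5 134.2] size [105.5  62.2] ang 2.7 z [12.6 14.5 16.6]
[140. 336.] 736 ctr [ 752.7 -224.7] size [ 23.8 199. ] ang 8.5 z [12.2 15.8 19. ]
[456. 355.] 172 ctr [776.8 205.4] size [42.8 17.7] ang 65.4 z [10.2 14.7 18.9]
[288. 381.] 413 ctr [825.9 -18.6] size [109.5   3.4] ang 87.7 z [10.3 14.6 18.9]
scene 0.02
[211. 234.] 1564 ctr [ 545.8 -172.2] size [156.7  48.4] ang 6.4 z [26.  27.7 28.9]
[462. 239.] 216 ctr [529.  240.5] size [113.6  50.1] ang 30.0 z [21.1 25.  29.1]
[465. 222.] 305 ctr [507.3 265.3] size [44.8 80.6] ang 88.4 z [22.9 27.8 29.3]
[394. 259.] 248 ctr [602.7 134.8] size [33.7 34.3] ang 74.1 z [22.  25.7 27.1]
[108. 331.] 865 ctr [ 756.6
[... 1329 characters left out ...]
size [89.5 51.2] ang 85.1 z [20.7 22.6 27.4]
[382. 208.] 1286 ctr [ 544.7 -171.4] size [153.   52.2] ang 7.1 z [23.8 26.7 28. ]
[235. 211.] 294 ctr [759.6   4. ] size [134.1  67.3] ang 51.9 z [21.3 25.1 29.2]
[253. 287.] 261 ctr [600.1 136.7] size [33.7 34.4] ang 23.7 z [21.4 25.3 26.9]
[233. 364.] 849 ctr [526.2 259.6] size [44.9 72.1] ang 89.2 z [23.1 27.7 29.3]
[240. 388.] 353 ctr [503.9 284.5] size [115.2  50.5] ang 29.1 z [21.1 25.2 29.1]
side 0.035
[232. 185.] 252 ctr [811.6 -36.9] size [116.8  56.7] ang 52.7 z [36.  40.3 44. ]
[234. 205.] 314 ctr [759.9   4. ] size [135.3  67.2] ang 51.6 z [35.9 40.1 43.9]
[237. 366.] 1325 ctr [516.1 262.8] size [ 59. 102.] ang 89.6 z [36.9 39.7 41.1]
```

```bash
cat >> h.py <<'E'
def yaw(s):
    x=R.from_quat(s["ee_rot"]).as_matrix()[:,0];return np.arctan2(x[1],x[0])
def plan(way,n=None,open=1):
    """way: list of (x,y,z,yaw_deg,rows)"""
    s=observe();p=np.array(s["position"]);M=R.from_quat(s["ee_rot"])
    for x,y,z,yd,n in way:
        tgt=R.from_euler("z",yd,degrees=True)*R.from_quat([1,0,0,0]);p1=np.array([x,y,z])
        rv=(M.inv()*tgt).as_rotvec()/n;dp=(p1-p)/n
        for k in range(n):
            t=np.round(M.inv().apply(dp)*100,2);r=np.round(rv,4)
            print([open,*t.tolist(),*r.tolist()],end=",\n");M=M*R.from_rotvec(rv)
        p=p1
E
python3 -c "
from h import *
plan([(.49,-.17,.24,6.3,10)])"
```

```text
[1, 4.17, -2.66, -0.09, -0.0002, -0.0, 0.0194],
[1, 4.11, -2.74, -0.09, -0.0002, -0.0, 0.0194],
[1, 4.06, -2.82, -0.09, -0.0002, -0.0, 0.0194],
[1, 4.01, -2.9, -0.09, -0.0002, -0.0, 0.0194],
[1, 3.95, -2.97, -0.09, -0.0002, -0.0, 0.0194],
[1, 3.89, -3.05, -0.09, -0.0002, -0.0, 0.0194],
[1, 3.83, -3.12, -0.09, -0.0002, -0.0, 0.0194],
[1, 3.77, -3.2, -0.09, -0.0002, -0.0, 0.0194],
[1, 3.71, -3.27, -0.09, -0.0002, -0.0, 0.0194],
[1, 3.64, -3.34, -0.09, -0.0002, -0.0, 0.0194],
```

Emit:
apply_moves:
  motion:
    - [[1, 4.2, -2.7, -0.1, 0, 0, 0.019], [1, 4.1, -2.7, -0.1, 0, 0, 0.019], [1, 4.1, -2.8, -0.1, 0, 0, 0.019], [1, 4.0, -2.9, -0.1, 0, 0, 0.019], [1, 4.0, -3.0, -0.1, 0, 0, 0.02]]

```text
time: 0.6
position: [0.3325, -0.3573, 0.236]
ee_rot: [0.995, 0.103, -0.0, -0.0]
ft_force: [1.1, -0.8, 0.3]
width: 0.0856
grip_force: 0.0
```

Emit:
apply_moves:
  motion:
    - [[1, 3.9, -3.0, -0.1, 0, 0, 0.019], [1, 3.8, -3.1, -0.1, 0, 0, 0.019], [1, 3.8, -3.2, -0.1, 0, 0, 0.019], [1, 3.7, -3.3, -0.1, 0, 0, 0.019], [1, 3.6, -3.3, -0.1, 0, 0, 0.02]]

```text
time: 1.1
position: [0.4912, -0.1685, 0.2411]
ee_rot: [0.998, 0.056, -0.0, -0.0]
ft_force: [0.5, -0.6, 0.3]
width: 0.0856
grip_force: 0.0
```

```bash
cat > look.py <<'E'
import sys
from h import *
n=sys.argv[1]
s=observe();p,d=camera("wrist");np.savez(n+".npz",p=p,d=d,pos=s["position"],rot=s["ee_rot"]);cv2.imwrite(f"pics/{n}.png",p[:,:,::-1])
print(round(s["time"],2),np.round(s["position"],4),np.degrees(yaw(s)).round(2),round(s["width"],4))
K,E=T("wrist",s);W=cloud(d,K,E);z=W[...,2]
for lo,hi in zip(sys.argv[2::2],sys.argv[3::2]):
    print(lo,hi);blobs((d>0)&(z>float(lo))&(z<float(hi))&(d>.16),W,40)
E
python3 look.py w1 .010 .02 .022 .032 .037 .046
python3 -c "
from h import *
plan([(.50,.25,.24,-.6,10)])"
```

```text
1.1 [ 0.4912 -0.1685  0.2411] 6.36 0.0856
.010 .02
[84. 15.] 96 ctr [636.6  58.6] size [24.9  5. ] ang 3.4 z [10.1 10.6 11.4]
[334. 120.] 30982 ctr [ 555.9 -172.6] size [234.2 150.4] ang 6.4 z [14.1 15.1 16.2]
[21. 74.] 4325 ctr [585.4 121.1] size [102.6  42.2] ang 2.0 z [12.8 14.3 17. ]
[90. 76.] 127 ctr [585.8  56.1] size [39.3  4.9] ang 2.3 z [10.1 10.5 11.3]
[ 93. 118.] 108 ctr [548.9  54.4] size [31.6  4.9] ang 2.2 z [10.1 10.7 11.4]
[ 98. 176.] 103 ctr [495.2  51.8] size [36.8  4.7] ang 2.3 z [10.1 10.6 11.3]
[ 28. 239.] 69 ctr [424.3 126.1] size [ 4.  29.7] ang 2.3 z [10.1 10.6 11.3]
[ 62. 241.] 43 ctr [426.1  92.3] size [ 3.5 18. ] ang 6.1 z [10.1 10.5 11.4]
[ 81. 242.] 42 ctr [427.2  72.5] size [ 3.5 16.9] ang 7.6 z [10.1 10.6 11.1]
[ 32. 329.] 560 ctr [324.2 123. ] size [37.9 56.4] ang 22.6 z [10.6 15.3 17.1]
.022 .032
[ 4. 50.] 333 ctr [599.5 120.4] size [ 9.6 29.9] ang 85.1 z [22.8 25.3 26.7]
[334. 147.] 8589 ctr [ 544.3 -173.8] size [151.2  48.1] ang 6.3 z [26.1 27.1 28.1]
.037 .046
[318.  79.] 61 ctr [ 604.1 -152.1] size [7.4 7.7] ang 4.0 z [37.6 39.6 42.3]
[334. 220.] 48 ctr [ 483.2 -180.8] size [7.7 7. ] ang 69.5 z [37.6 39.8 42.5]
[1, 0.53, -4.1, 0.03, -0.0003, -0.0003, 0.0127],
[1, 0.48, -4.1, 0.03, -0.0003, -0.0003, 0.0127],
[1, 0.43, -4.11, 0.02, -0.0003, -0.0003, 0.0127],
[1, 0.37, -4.12, 0.02, -0.0003, -0.0003, 0.0127],
[1, 0.32, -4.12, 0.02, -0.0003, -0.0003, 0.0127],
[1, 0.27, -4.12, 0.02, -0.0003, -0.0003, 0.0127],
[1, 0.22, -4.13, 0.02, -0.0003, -0.0003, 0.0127],
[1, 0.16, -4.13, 0.02, -0.0003, -0.0003, 0.0127],
[1, 0.11, -4.13, 0.01, -0.0003, -0.0003, 0.0127],
[1, 0.06, -4.13, 0.01, -0.0003, -0.0003, 0.0127],
```

Emit:
apply_moves:
  motion:
    - [[1, 0.5, -4.1, 0, 0, 0, 0.013], [1, 0.5, -4.1, 0, 0, 0, 0.013], [1, 0.4, -4.1, 0, 0, 0, 0.013], [1, 0.4, -4.1, 0, 0, 0, 0.013], [1, 0.3, -4.1, 0, 0, 0, 0.013]]

```text
time: 1.65
position: [0.4932, 0.037, 0.241]
ee_rot: [1.0, 0.023, -0.0, 0.0]
ft_force: [0.5, -0.2, -0.4]
width: 0.0854
grip_force: 0.0
```

Emit:
apply_moves:
  motion:
    - [[1, 0.3, -4.1, 0, 0, 0, 0.013], [1, 0.2, -4.1, 0, 0, 0, 0.013], [1, 0.2, -4.1, 0, 0, 0, 0.013], [1, 0.1, -4.1, 0, 0, 0, 0.012], [1, 0.1, -4.1, 0, 0, 0, 0.012]]

```text
time: 2.15
position: [0.4983, 0.1547, 0.2449]
ee_rot: [0.998, 0.054, -0.003, -0.035]
ft_force: [-0.2, -0.2, 0.0]
width: 0.0853
grip_force: 0.0
```

```bash
python3 look.py w2 .010 .02 .022 .032 .036 .044 .055 .07
```

```text
2.15 [0.4983 0.1547 0.2449] 6.16 0.0853
.010 .02
[357.   2.] 44 ctr [678.6 159.2] size [ 4.1 11.4] ang 6.6 z [10.2 10.9 11.5]
[388.   4.] 133 ctr [680.  132.6] size [ 4.5 38.2] ang 3.3 z [10.1 10.7 11.7]
[460.  12.] 150 ctr [675.7  73.8] size [18.1 28.9] ang 2.5 z [10.1 10.5 11.4]
[622. 209.] 6884 ctr [547.6 -98.7] size [245.4  46.8] ang 17.4 z [13.2 14.9 16. ]
[462.  64.] 126 ctr [635.9  59.4] size [40.7  4.5] ang 3.1 z [10.1 10.6 11.4]
[164.  65.] 59 ctr [610.8 333.7] size [21.7  4.7] ang 1.9 z [10.1 10.5 11.1]
[373. 118.] 6290 ctr [584.7 132.8] size [102.3  62.1] ang 2.7 z [13.1 14.2 15.7]
[167. 114.] 131 ctr [564.8 331.7] size [54.   4.6] ang 2.7 z [10.1 10.6 11.4]
[378.  93.] 56 ctr [604.2 131.3] size [18.4 11.1] ang 55.6 z [11.7 12.9 14.7]
[456. 106.] 65 ctr [603.   57.8] size [21.9  4.1] ang 1.5 z [10.1 10.7 11.5]
[223. 109.] 539 ctr [577.3 275.1] size [24.  26.7] ang 0.0 z [11.  12.  13.1]
[452. 135.] 78 ctr [577.1  56.5] size [28.1  4. ] ang 3.0 z [10.1 10.6 11.3]
[225. 133.] 56 ctr [556.6 270.7] size [8.5 8. ] ang 13.3 z [10.3 11.9 18.6]
[263. 177.] 229 ctr [515.4 231.3] si
[... 1009 characters left out ...]
 4.5 45.4] ang 2.9 z [10.1 10.6 11.2]
[423. 282.] 44 ctr [428.   57.2] size [ 4.7 18.8] ang 0.3 z [10.1 10.6 11.4]
[344. 362.] 473 ctr [325.5 120.2] size [38.3 62.3] ang 21.2 z [10.5 15.3 17.1]
.022 .032
[375.  98.] 868 ctr [600.6 133.7] size [33.2 33.5] ang 51.1 z [24.6 25.8 26.9]
[228. 169.] 1931 ctr [514.7 262.5] size [45.7 89.8] ang 89.5 z [24.9 28.1 30.1]
[260. 179.] 235 ctr [515.3 231.7] size [ 1.  98.1] ang 89.7 z [23.3 27.1 30.9]
.036 .044
[227. 175.] 2506 ctr [515.1 260.6] size [ 58.7 100.2] ang 89.5 z [38.6 40.  41. ]
[232. 160.] 102 ctr [533.2 258. ] size [17.6 11.8] ang 38.8 z [36.2 36.8 41.5]
.055 .07
[222. 162.] 125 ctr [531.5 260.4] size [11.7 11.1] ang 80.3 z [57.1 62.  63.7]
```

View pics/w2.png

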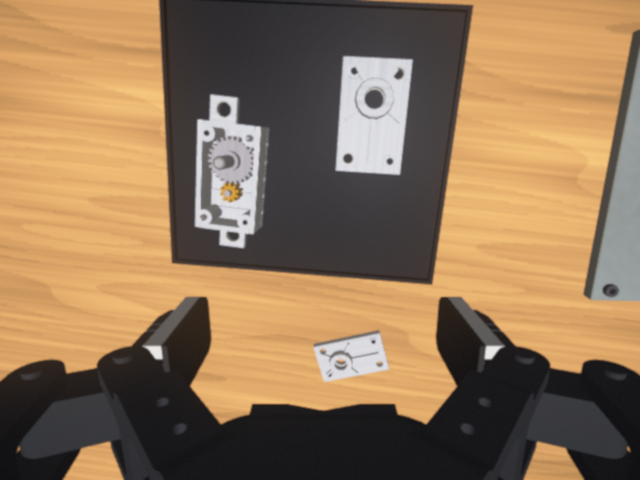

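The wrist view shows the housing at (227,175), with its off-centre lug at the top (224,108), and the large cover at (374,115) with its boss at (374,98). The tool stopped short of the commanded pose, so I am checking the joints.

```bash
python3 -c "
from h import *
s=observe();print(np.round(s['joints'],3),np.round(s['joint_vel'],2),s['time'],np.round(R.from_quat(s['ee_rot']).as_matrix(),3).tolist())"
```

```text
[ 0.108  0.202 -0.069  1.302  0.072  3.14 ] [-0.02 -0.01 -0.01 -0.01 -0.05  0.  ] 2.2 [[0.994, 0.109, -0.01], [0.109, -0.991, 0.071], [-0.002, -0.072, -0.997]]
```

```bash
python3 -c "
from h import *
plan([(.51,.16,.25,8,3),(.512,.21,.25,92,11),(.515,.235,.25,179.5,11)])"
```

```text
[1, 0.39, -0.09, -0.15, -0.024, 0.0003, -0.0101],
[1, 0.39, -0.08, -0.15, -0.024, 0.0003, -0.0101],
[1, 0.4, -0.07, -0.15, -0.024, 0.0003, -0.0101],
[1, 0.08, -0.45, -0.0, 0.0, 0.0, -0.1333],
[1, 0.14, -0.43, -0.0, 0.0, 0.0, -0.1333],
[1, 0.2, -0.41, -0.0, 0.0, 0.0, -0.1333],
[1, 0.25, -0.38, -0.0, 0.0, 0.0, -0.1333],
[1, 0.3, -0.34, -0.0, 0.0, 0.0, -0.1333],
[1, 0.34, -0.3, -0.0, 0.0, 0.0, -0.1333],
[1, 0.38, -0.25, -0.0, 0.0, 0.0, -0.1333],
[1, 0.41, -0.2, -0.0, 0.0, 0.0, -0.1333],
[1, 0.43, -0.15, -0.0, 0.0, 0.0, -0.1333],
[1, 0.45, -0.09, -0.0, 0.0, 0.0, -0.1333],
[1, 0.45, -0.03, -0.0, 0.0, 0.0, -0.1333],
[1, 0.23, 0.04, -0.0, -0.0, -0.0, -0.1388],
[1, 0.22, 0.07, -0.0, -0.0, -0.0, -0.1388],
[1, 0.21, 0.1, -0.0, -0.0, -0.0, -0.1388],
[1, 0.19, 0.12, -0.0, -0.0, -0.0, -0.1388],
[1, 0.17, 0.15, -0.0, -0.0, -0.0, -0.1388],
[1, 0.15, 0.17, -0.0, -0.0, -0.0, -0.1388],
[1, 0.13, 0.19, -0.0, -0.0, -0.0, -0.1388],
[1, 0.1, 0.21, -0.0, -0.0, -0.0, -0.1388],
[1, 0.07, 0.22, -0.0, -0.0, -0.0, -0.1388],
[1, 0.04, 0.23, -0.0, -0.0, -0.0, -0.1388],
[1, 0.01, 0.23, -0.0, -0.0, -0.0, -0.1388],
```

Emit:
apply_moves:
  motion:
    - [[1, 0.4, -0.1, -0.15, -0.024, 0, -0.01], [1, 0.4, -0.1, -0.15, -0.024, 0, -0.01], [1, 0.4, -0.1, -0.15, -0.024, 0, -0.01], [1, 0.1, -0.45, 0, 0, 0, -0.133], [1, 0.1, -0.4, 0, 0, 0, -0.133]]

```text
time: 2.7
position: [0.5111, 0.1628, 0.2498]
ee_rot: [0.979, 0.206, -0.0, 0.001]
ft_force: [-0.2, -0.6, -0.4]
width: 0.0855
grip_force: 0.0
```

Emit:
apply_moves:
  motion:
    - [[1, 0.2, -0.4, 0, 0, 0, -0.133], [1, 0.25, -0.4, 0, 0, 0, -0.133], [1, 0.3, -0.35, 0, 0, 0, -0.133], [1, 0.35, -0.3, 0, 0, 0, -0.133], [1, 0.4, -0.25, 0, 0, 0, -0.133]]

```text
time: 3.2
position: [0.512, 0.1859, 0.2497]
ee_rot: [0.858, 0.514, -0.001, 0.0]
ft_force: [0.1, -0.5, 0.2]
width: 0.0853
grip_force: 0.0
```

Emit:
apply_moves:
  motion:
    - [[1, 0.4, -0.2, 0, 0, 0, -0.133], [1, 0.45, -0.15, 0, 0, 0, -0.133], [1, 0.45, -0.1, 0, 0, 0, -0.133], [1, 0.45, 0, 0, 0, 0, -0.133], [1, 0.2, 0, 0, 0, 0, -0.139]]

```text
time: 3.7
position: [0.5128, 0.2064, 0.2497]
ee_rot: [0.64, 0.768, -0.001, 0.0]
ft_force: [-0.3, -0.2, 1.1]
width: 0.0852
grip_force: 0.0
```

Emit:
apply_moves:
  motion:
    - [[1, 0.2, 0.1, 0, 0, 0, -0.139], [1, 0.2, 0.1, 0, 0, 0, -0.139], [1, 0.2, 0.1, 0, 0, 0, -0.139], [1, 0.2, 0.15, 0, 0, 0, -0.139], [1, 0.15, 0.15, 0, 0, 0, -0.139]]

```text
time: 4.2
position: [0.514, 0.2174, 0.2497]
ee_rot: [0.341, 0.94, -0.001, -0.0]
ft_force: [-0.1, 0.6, 0.6]
width: 0.0853
grip_force: 0.0
```

Emit:
apply_moves:
  motion:
    - [[1, 0.15, 0.2, 0, 0, 0, -0.139], [1, 0.1, 0.2, 0, 0, 0, -0.139], [1, 0.1, 0.2, 0, 0, 0, -0.139], [1, 0, 0.2, 0, 0, 0, -0.139], [1, 0, 0.2, 0, 0, 0, -0.139]]

```text
time: 4.7
position: [0.5152, 0.2282, 0.2497]
ee_rot: [0.0, 1.0, -0.001, -0.0]
ft_force: [0.3, 0.2, -0.2]
width: 0.0853
grip_force: 0.0
```

```bash
python3 look.py w3 .0125 .02 .022 .032 .036 .044 .055 .07|awk '/^\./||$3>100||$4>100'
python3 -c "
from h import *
print(np.round(observe()['joints'],2))
plan([(.515,.2606,.11,179.5,5)])"
```

```text
.0125 .02
[217.   2.] 103 ctr [332.6 132.3] size [17.7  4.2] ang 89.3 z [13.2 15.6 17.2]
[381. 206.] 58 ctr [513.1 284.2] size [ 3.2 44.2] ang 89.4 z [13.4 17.  19.6]
[ 16. 303.] 3768 ctr [603.5 -93.5] size [ 53.3 180. ] ang 77.8 z [13.9 15.  16. ]
[235. 266.] 4352 ctr [585.3 133.6] size [102.9  62.7] ang 3.0 z [13.2 14.2 15.8]
[358. 251.] 49 ctr [561. 263.] size [24.9  1. ] ang 88.9 z [14.2 16.9 19.2]
[233. 292.] 66 ctr [606.9 131.2] size [17.8  8. ] ang 59.9 z [13.2 14.1 18.8]
[311. 402.] 136 ctr [747.5 213.1] size [37.  11.6] ang 80.3 z [13.  16.1 19.3]
.022 .032
[360. 219.] 1553 ctr [521.4 261.9] size [47.7 71.7] ang 89.4 z [26.4 28.2 30. ]
[358. 253.] 75 ctr [560.9 262.2] size [26.7  1. ] ang 89.1 z [22.5 26.3 30.7]
[235. 289.] 604 ctr [600.4 134.8] size [33.7 33.5] ang 62.7 z [24.  25.7 26.6]
[312. 406.] 75 ctr [744.6 214.7] size [25.7  5.6] ang 78.9 z [22.6 24.9 27.7]
[ 90. 450.] 83 ctr [803.9 -47.9] size [11.9 22.1] ang 46.8 z [24.  25.8 27. ]
[109. 449.] 43 ctr [805.3 -27.3] size [ 8.6 14.9] ang 50.1 z [23.6 26.  27.4]
[ 96. 463.] 310 ctr [821.  -42.4] size [53.7  5.7] ang 88.1 z [22.9 27.2 30.9]
.036 .044
[360. 209.] 2317 ctr [516.1 261.6] size [ 58.1 100.4] ang 89.8 z [38.9 40.  41. ]
[358. 225.] 71 ctr [530.1 260.9] size [14.1 16.4] ang 22.6 z [36.2 36.9 41.5]
[ 94. 473.] 330 ctr [822.2 -36.3] size [63.7  4.2] ang 87.7 z [36.7 40.2 43.4]
.055 .07
[361. 232.] 99 ctr [531.5 261.2] size [11.1 11.2] ang 45.3 z [58.4 62.1 63.9]
[ 0.28  0.29  0.06  1.34 -0.    0.27]
[1, -0.0, 0.65, 2.79, -0.0002, -0.0001, 0.0028],
[1, 0.0, 0.64, 2.79, -0.0002, -0.0001, 0.0028],
[1, 0.0, 0.64, 2.79, -0.0002, -0.0001, 0.0028],
[1, 0.01, 0.64, 2.79, -0.0002, -0.0001, 0.0028],
[1, 0.01, 0.64, 2.79, -0.0002, -0.0001, 0.0028],
```

Emit:
apply_moves:
  motion:
    - [[1, 0, 1.1, 2, 0, 0, 0.007], [1, 0, 1.1, 3, 0, 0, 0], [1, 0, 1.1, 4, 0, 0, 0], [1, -0.05, 0, 4, 0, 0, 0], [1, 0, 0, 4, 0, 0, 0]]
  grip_force: 80

```text
time: 5.25
position: [0.5159, 0.2616, 0.0785]
ee_rot: [0.007, 1.0, -0.0, 0.0]
ft_force: [0.5, 0.4, -0.3]
width: 0.0851
grip_force: 0.0
```

Emit:
apply_moves:
  motion:
    - [[1, 0, 0, 3, 0, 0, 0], [1, 0, 0, 2, 0, 0, 0], [1, 0, 0, 1.5, 0, 0, 0], [1, 0, 0, 0.6, 0, 0, 0], [1, 0, 0, 0, 0, 0, 0]]

```text
time: 5.75
position: [0.515, 0.2611, 0.0079]
ee_rot: [0.007, 1.0, -0.001, -0.001]
ft_force: [-0.6, -0.8, -0.3]
width: 0.0853
grip_force: 0.0
```

```bash
python3 -c "
from h import *
s=observe();print(np.round(s['position'],4),np.degrees(yaw(s)))"
```

```text
[0.515  0.2611 0.0079] 179.19056391095145
```

Emit:
apply_moves:
  motion:
    - [[0, 0, 0, 0, 0, 0, 0], [0, 0, 0, 0, 0, 0, 0], [0, 0, 0, 0, 0, 0, 0], [0, 0, 0, 0, 0, 0, 0], [0, 0, 0, 0, 0, 0, 0]]
  grip_force: 80

```text
time: 6.25
position: [0.5165, 0.262, 0.0103]
ee_rot: [0.006, 1.0, 0.001, 0.001]
ft_force: [-0.6, 1.5, 5.5]
width: 0.0567
grip_force: 87.6
```

Emit:
apply_moves:
  motion:
    - [[0, 0, 0, 0, 0, 0, 0], [0, 0, 0, 0, 0, 0, 0], [0, 0, 0, -0.3, 0, 0, 0], [0, 0, 0, -0.7, 0, 0, 0], [0, 0, 0, -1, 0, 0, 0]]

```text
time: 6.75
position: [0.5142, 0.261, 0.0282]
ee_rot: [0.006, 1.0, -0.001, -0.002]
ft_force: [-0.6, -0.1, -4.2]
width: 0.0569
grip_force: 86.4
```

```bash
python3 -c "
from h import *
s=observe();print(np.round(s['position'],4),np.degrees(yaw(s)),s['width'],np.round(s['ft_force'],1))
plan([(.535,.16,.15,181,5),(.543,-.1735,.15,186,10)],open=0)"
```

```text
[0.5142 0.261  0.0282] 179.2670375470963 0.05688763489320777 [-0.6 -0.1 -4.2]
[0, -0.43, -2.02, -2.43, -0.0002, -0.0007, -0.006],
[0, -0.42, -2.02, -2.43, -0.0002, -0.0007, -0.006],
[0, -0.41, -2.02, -2.43, -0.0002, -0.0007, -0.006],
[0, -0.4, -2.02, -2.44, -0.0002, -0.0007, -0.006],
[0, -0.39, -2.02, -2.44, -0.0002, -0.0007, -0.006],
[0, -0.02, -3.34, -0.0, 0.0, 0.0, -0.0087],
[0, 0.01, -3.34, -0.0, 0.0, 0.0, -0.0087],
[0, 0.04, -3.34, -0.0, 0.0, 0.0, -0.0087],
[0, 0.07, -3.34, -0.0, 0.0, 0.0, -0.0087],
[0, 0.09, -3.33, -0.0, 0.0, 0.0, -0.0087],
[0, 0.12, -3.33, -0.0, 0.0, 0.0, -0.0087],
[0, 0.15, -3.33, -0.0, 0.0, 0.0, -0.0087],
[0, 0.18, -3.33, -0.0, 0.0, 0.0, -0.0087],
[0, 0.21, -3.33, -0.0, 0.0, 0.0, -0.0087],
[0, 0.24, -3.33, -0.0, 0.0, 0.0, -0.0087],
```

Emit:
apply_moves:
  motion:
    - [[0, -0.4, -2, -2.4, 0, 0, -0.006], [0, -0.4, -2, -2.4, 0, 0, -0.006], [0, -0.4, -2, -2.4, 0, 0, -0.006], [0, -0.4, -2, -2.4, 0, 0, -0.006], [0, -0.4, -2, -2.4, 0, 0, -0.006]]

```text
time: 7.25
position: [0.5351, 0.1606, 0.1501]
ee_rot: [-0.009, 1.0, -0.0, -0.001]
ft_force: [1.2, -0.6, -4.7]
width: 0.0569
grip_force: 86.8
```

Emit:
apply_moves:
  motion:
    - [[0, 0, -3.3, 0, 0, 0, -0.009], [0, 0, -3.3, 0, 0, 0, -0.009], [0, 0, -3.3, 0, 0, 0, -0.009], [0, 0.1, -3.3, 0, 0, 0, -0.009], [0, 0.1, -3.3, 0, 0, 0, -0.009]]

```text
time: 7.75
position: [0.5388, -0.0048, 0.1492]
ee_rot: [-0.031, 1.0, -0.0, -0.001]
ft_force: [-0.2, 0.3, -4.5]
width: 0.0565
grip_force: 86.9
```

Emit:
apply_moves:
  motion:
    - [[0, 0.1, -3.3, 0, 0, 0, -0.009], [0, 0.1, -3.3, 0, 0, 0, -0.009], [0, 0.2, -3.3, 0, 0, 0, -0.009], [0, 0.2, -3.3, 0, 0, 0, -0.009], [0, 0.2, -3.3, 0, 0, 0, -0.009]]

```text
time: 8.25
position: [0.544, -0.17, 0.1491]
ee_rot: [-0.054, 0.999, 0.0, -0.001]
ft_force: [1.0, 0.5, -2.9]
width: 0.0568
grip_force: 86.9
```

```bash
python3 -c "
from h import *
s=observe();K,E=T('wrist',s);p,d=camera('wrist');cv2.imwrite('pics/w4.png',p[:,:,::-1]);np.savez('w4.npz',p=p,d=d,pos=s['position'],rot=s['ee_rot'])
print(np.round(s['position'],4),np.degrees(yaw(s)),s['width'],np.round(s['ft_force'],1))
plan([(.5449,-.1734,.07,186.3,5)],open=0)
W=cloud(d,K,E);z=W[...,2]
blobs((d>0)&(z>.022)&(z<.031),W,40)
blobs((d>0)&(z>.035)&(z<.05),W,20)
for a in(.16,.175,.185,.2): print(a,E[2,3])
blobs((d>0)&(abs(z-.145-.036)<.006),W,60)
blobs((d>0)&(z>.195)&(z<.215),W,30)
"
```

```text
[ 0.544  -0.17    0.1491] -173.8413147326381 0.05677240037498695 [ 1.   0.5 -2.9]
[0, -0.01, 0.05, 1.58, -0.001, -0.0001, -0.0012],
[0, -0.01, 0.05, 1.58, -0.001, -0.0001, -0.0012],
[0, -0.01, 0.05, 1.58, -0.001, -0.0001, -0.0012],
[0, -0.0, 0.04, 1.58, -0.001, -0.0001, -0.0012],
[0, -0.0, 0.04, 1.58, -0.001, -0.0001, -0.0012],
[286. 152.] 133 ctr [ 490.  -202.5] size [36.   1.8] ang 6.3 z [25.9 26.8 27.8]
[323. 148.] 894 ctr [ 484.2 -177.8] size [24.5 24. ] ang 6.4 z [26.2 27.1 28. ]
[153. 453.] 744 ctr [ 755.5 -297.8] size [19.3 45.9] ang 5.0 z [22.9 24.9 26.2]
[513. 477.] 106 ctr [747.5  22.4] size [33.2  2.5] ang 87.2 z [22.2 23.4 25.7]
[319. 146.] 143 ctr [ 483.1 -180.2] size [9.  9.2] ang 6.1 z [36.  38.8 42.2]
0.16 0.2918453954180965
0.175 0.2918453954180965
0.185 0.2918453954180965
0.2 0.2918453954180965
[323. 269.] 14599 ctr [ 532.9 -172. ] size [79.5 84. ] ang 6.0 z [177.8 178.9 180.5]
[323. 375.] 942 ctr [ 557.5 -169.1] size [14.4 17.7] ang 5.0 z [175.2 179.6 185.6]
[139. 385.] 8717 ctr [ 547.6 -214.5] size [27.1 36.5] ang 6.1 z [201.  208.1 212.5]
[508. 385.] 8718 ctr [ 537.7 -129.1] size [27.8 40. ] ang 2.3 z [201.1 208.1 212.5]
[324. 405.] 215 ctr [ 554.2 -169.7] size [3.3 9.9] ang 6.2 z [195.3 196.4 198.3]
```

View pics/w4.png

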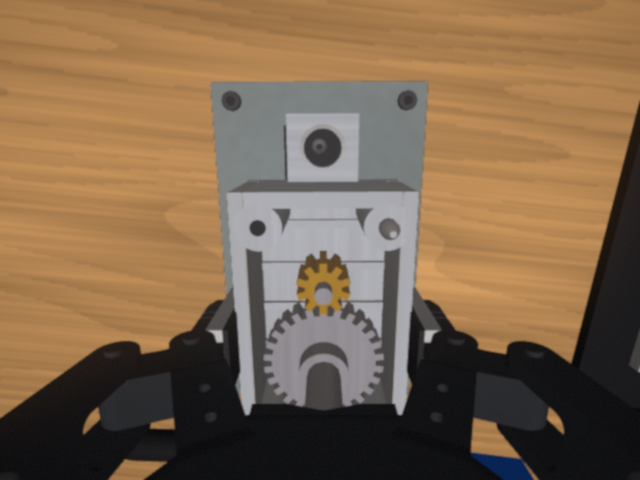

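The picture shows the held housing, with pin_b visible through the lug_b hole at (323,147). I am measuring the lug so I can align it with the pin.

```bash
python3 -c "
from h import *
f=np.load('w4.npz');s=dict(position=f['pos'],ee_rot=f['rot']);K,E=T('wrist',s);W=cloud(f['d'],K,E);z=W[...,2]
blobs((f['d']>0)&(z>.145)&(z<.157),W,60)
g=cv2.cvtColor(f['p'],cv2.COLOR_RGB2GRAY)[115:182,288:358]
c=max(cv2.findContours((g<120).astype(np.uint8),0,1)[0],key=cv2.contourArea)
(u,v),r=cv2.minEnclosingCircle(c);print(u+288,v+115,r,ray([u+288,v+115],.151,K,E))
m=(f['d']>0)&(abs(z-.179)<.003)
print(np.polyfit(W[m][:,0],W[m][:,1],1))
"
```

```text
[323. 151.] 4204 ctr [ 481.9 -177.9] size [24.2 57.7] ang 6.5 z [149.8 150.9 152. ]
[323. 264.] 9212 ctr [ 532.5 -172. ] size [59.5 48.7] ang 6.4 z [148.3 149.2 151.5]
322.1024589538574 147.33196640014648 19.352890014648438 [[ 0.48144237 -0.17801399]]
[ 0.00957141 -0.17899868]
```

```bash
python3 -c "
from h import *
for i in range(3):
  s=observe();print(np.round(s['position'],4),np.degrees(yaw(s))%360)
plan([(.5457,-.1726,.05,186.3,5)],open=0)"
```

```text
[ 0.5449 -0.1754  0.1492] 185.95129860070588
[ 0.5449 -0.1754  0.1492] 185.95129860070588
[ 0.5449 -0.1754  0.1492] 185.95129860070588
[0, -0.02, 0.06, 1.98, -0.001, -0.0001, -0.0012],
[0, -0.02, 0.06, 1.98, -0.001, -0.0001, -0.0012],
[0, -0.02, 0.06, 1.98, -0.001, -0.0001, -0.0012],
[0, -0.02, 0.06, 1.98, -0.001, -0.0001, -0.0012],
[0, -0.02, 0.06, 1.98, -0.001, -0.0001, -0.0012],
```

Emit:
apply_moves:
  motion:
    - [[0, 0, 0.1, 2, 0, 0, -0.003], [0, -0.05, 0.1, 2, 0, 0, -0.003], [0, -0.05, 0.05, 2, 0, 0, 0], [0, 0, 0, 2, 0, 0, 0], [0, 0, 0, 0.5, 0, 0, 0]]

```text
time: 8.8
position: [0.5432, -0.1651, 0.0617]
ee_rot: [-0.057, 0.998, 0.001, -0.003]
ft_force: [-0.5, -0.1, -4.9]
width: 0.0566
grip_force: 87.0
```

```bash
python3 -c "
from h import *
camera('wrist');camera('wrist')
s=observe();K,E=T('wrist',s);p,d=camera('wrist');cv2.imwrite('pics/w5.png',p[40:340,150:500,::-1])
print(np.round(s['position'],4),np.degrees(yaw(s))%360,s['width'],s['time'])
W=cloud(d,K,E);z=W[...,2];zt=s['position'][2]
blobs((d>0)&(abs(z-zt-.002)<.004),W,60)
blobs((d>0)&(z>.0355)&(z<.044),W,20)
blobs((d>0)&(abs(z-zt-.03)<.003),W,200)
g=cv2.cvtColor(p,cv2.COLOR_RGB2GRAY)
n,l,st,c=cv2.connectedComponentsWithStats((g<120).astype(np.uint8))
for i in range(1,n):
  if 500<st[i,4]<3000 and abs(c[i][0]-323)<30 and c[i][1]<250: print(st[i],c[i],ray(st[i][:2]+st[i][2:4]/2,zt+.002,K,E))
"
```

```text
[ 0.5443 -0.1656  0.0632] 186.4875487296779 0.05633044161457262 8.9
[322. 150.] 4027 ctr [ 482.2 -173.7] size [24.2 58.1] ang 6.7 z [64.  65.1 66. ]
[323. 264.] 8941 ctr [ 532.7 -167.8] size [58.8 48.6] ang 6.8 z [62.3 63.2 65.3]
[312. 148.] 176 ctr [ 482.9 -178.4] size [9.4 5.3] ang 10.7 z [36.5 39.1 42.1]
[322. 264.] 12850 ctr [ 532.9 -167.9] size [78.9 70. ] ang 6.6 z [92.  92.9 93.8]
[324. 372.] 337 ctr [ 556.1 -164.8] size [ 6.7 11.8] ang 3.3 z [90.9 93.3 95.7]
[ 304  128   38   39 1133] [322.32038835 147.35481024] [[ 0.48171719 -0.17371676]]
```

View pics/w5.png

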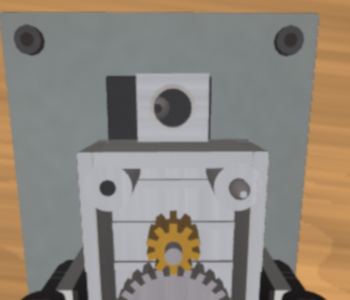

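Emit:
apply_moves:
  motion:
    - [[0, -0.03, -0.35, 0, 0, 0, 0.003], [0, -0.03, -0.33, 0, 0, 0, 0.003], [0, 0, 0, 0, 0, 0, 0], [0, 0, 0, 0.5, 0, 0, 0], [0, 0, 0, 0, 0, 0, 0]]

```text
time: 9.45
position: [0.546, -0.1726, 0.0581]
ee_rot: [-0.054, 0.999, 0.0, -0.001]
ft_force: [-0.5, 0.9, -4.4]
width: 0.0569
grip_force: 87.1
```

```bash
cat > chk.py <<'E'
from h import *
import sys
camera('wrist')
s=observe();K,E=T('wrist',s);p,d=camera('wrist');cv2.imwrite(f'pics/{sys.argv[1]}.png',p[40:340,150:500,::-1])
print(np.round(s['position'],4),np.degrees(yaw(s))%360,s['width'],s['time'])
W=cloud(d,K,E);z=W[...,2];zt=s['position'][2]
blobs((d>0)&(z>.0355)&(z<.044)&(abs(W[...,0]-.483)<.01),W,20)
g=cv2.cvtColor(p,cv2.COLOR_RGB2GRAY)
n,l,st,c=cv2.connectedComponentsWithStats((g<120).astype(np.uint8))
for i in range(1,n):
  if 500<st[i,4]<3000 and abs(c[i][0]-323)<30 and c[i][1]<250: print(st[i],c[i],ray(st[i][:2]+st[i][2:4]/2,zt+.002,K,E))
E
python3 chk.py w6
```

```text
[ 0.5459 -0.1725  0.0582] 186.14709873473146 0.05659420168861213 9.5
[324. 146.] 321 ctr [ 483.2 -179.9] size [9.1 9.3] ang 19.8 z [36.1 38.6 42. ]
[ 304  128   38   39 1135] [322.27312775 147.36563877] [[ 0.48336381 -0.18024223]]
```

Emit:
apply_moves:
  motion:
    - [[0, 0, 0, 0.5, 0, 0, 0], [0, 0, 0, 0.6, 0, 0, 0], [0, 0, 0, 0.5, 0, 0, 0], [0, 0, 0, 0.4, 0, 0, 0], [0, 0, 0, 0.2, 0, 0, 0]]

```text
time: 10.05
position: [0.546, -0.1726, 0.0358]
ee_rot: [-0.054, 0.999, 0.0, -0.001]
ft_force: [0.2, -0.4, -4.9]
width: 0.0569
grip_force: 87.1
```

Emit:
apply_moves:
  motion:
    - [[0, 0, 0, 0.1, 0, 0, 0], [0, 0, 0, 0.1, 0, 0, 0], [0, 0, 0, 0, 0, 0, 0], [0, 0, 0, 0, 0, 0, 0], [0, 0, 0, 0, 0, 0, 0]]

```text
time: 10.55
position: [0.5466, -0.1729, 0.0349]
ee_rot: [-0.054, 0.999, -0.0, -0.0]
ft_force: [0.3, -0.0, -4.7]
width: 0.0568
grip_force: 87.1
```

Emit:
apply_moves:
  motion:
    - [[0, 0, 0, 0.1, 0, 0, 0], [0, 0, 0, 0, 0, 0, 0], [0, 0, 0, 0.1, 0, 0, 0], [0, 0, 0, 0, 0, 0, 0], [0, 0, 0, 0, 0, 0, 0]]

```text
time: 11.05
position: [0.5465, -0.1728, 0.0333]
ee_rot: [-0.054, 0.999, -0.0, -0.0]
ft_force: [-3.2, 0.6, 4.3]
width: 0.0568
grip_force: 88.0
```

Emit:
apply_moves:
  motion:
    - [[0.72, 0, 0, 0, 0, 0, 0], [0.8, 0, 0, 0, 0, 0, 0], [1, 0, 0, 0, 0, 0, 0], [1, 0, 0, 0, 0, 0, 0], [1, 0, 0, -2, 0, 0, 0]]

```text
time: 11.55
position: [0.5445, -0.1719, 0.0503]
ee_rot: [-0.054, 0.999, 0.001, -0.003]
ft_force: [-0.0, 0.1, 0.3]
width: 0.0851
grip_force: 0.0
```

Emit:
apply_moves:
  motion:
    - [[1, 0, 0, -4, 0, 0, 0], [1, 0, 0, -4, 0, 0, 0], [1, 0, 0, -4, 0, 0, 0], [1, 0, 0, -4, 0, 0, 0], [1, 0, 0, -3, 0, 0, 0]]

```text
time: 12.05
position: [0.5472, -0.173, 0.2456]
ee_rot: [-0.054, 0.999, -0.001, 0.001]
ft_force: [1.0, 0.7, -0.3]
width: 0.085
grip_force: 0.0
```

```bash
python3 -c "
from h import *
camera('wrist')"; python3 look.py w7 .023 .031 .033 .039 .058 .068 .075 .09; python3 -c "
from h import *
plan([(.575,.05,.22,183,5),(.582,.1336,.12,182.8,5)])"
```

```text
12.1 [ 0.5489 -0.1738  0.2504] -173.85 0.0858
.023 .031
[327. 135.] 786 ctr [ 482.7 -179.9] size [26.2 47.9] ang 6.1 z [26.  27.  28.1]
[325. 139.] 97 ctr [ 484.3 -180.4] size [13.  13.6] ang 50.0 z [26.3 27.1 28.3]
[316. 270.] 273 ctr [ 615.1 -176.2] size [11.9 24.8] ang 6.5 z [26.1 27.1 28.1]
[341. 268.] 43 ctr [ 609.8 -150.6] size [ 6.4 13.1] ang 6.8 z [26.7 27.6 29.5]
[613. 287.] 624 ctr [600.8 133.1] size [33.1 33.5] ang 8.4 z [24.2 25.7 26.8]
[226. 376.] 703 ctr [ 753.  -263.5] size [18.1 75.7] ang 4.5 z [23.4 24.8 26. ]
[420. 391.] 275 ctr [746.1 -43.1] size [23.1 68. ] ang 19.2 z [23.6 27.  30.2]
[406. 409.] 44 ctr [772.7 -56.1] size [ 7.5 10.6] ang 87.1 z [24.3 25.5 26.6]
[427. 414.] 50 ctr [776.7 -30.1] size [13.1  7.5] ang 12.3 z [24.4 26.2 27.2]
.033 .039
[325. 139.] 597 ctr [ 485.1 -185.8] size [23.9 36.7] ang 6.3 z [33.9 35.1 36.2]
[326. 137.] 41 ctr [ 483.  -179.9] size [8.8 8.2] ang 6.2 z [35.5 37.1 38.4]
[327. 186.] 1143 ctr [ 533.9 -174.8] size [61.  48.2] ang 6.4 z [33.2 33.8 35.5]
[326. 250.] 83 ctr [ 588.8 -168.7] size [ 4.7 25.8] ang 6.9 z [33.4 34.2 37.7]
[342.
[... 404 characters left out ...]
.3]
.075 .09
[326. 233.] 131 ctr [ 561.6 -171.7] size [11.6 11.4] ang 54.1 z [78.7 85.2 86.8]
[327. 337.] 276 ctr [ 660.5 -160. ] size [22.2 11.1] ang 6.3 z [77.2 82.1 87.3]
[327. 375.] 255 ctr [ 701.1 -155.6] size [17.1 15.5] ang 9.9 z [76.  80.6 83.6]
[1, -0.99, 4.4, 0.54, -0.0009, 0.0013, 0.011],
[1, -0.95, 4.41, 0.55, -0.0009, 0.0013, 0.011],
[1, -0.9, 4.42, 0.55, -0.0009, 0.0013, 0.011],
[1, -0.85, 4.43, 0.55, -0.0009, 0.0013, 0.011],
[1, -0.8, 4.44, 0.56, -0.0009, 0.0013, 0.011],
[1, -0.23, 1.66, 2.0, -0.0, 0.0, 0.0007],
[1, -0.23, 1.66, 2.0, -0.0, 0.0, 0.0007],
[1, -0.22, 1.66, 2.0, -0.0, 0.0, 0.0007],
[1, -0.22, 1.66, 2.0, -0.0, 0.0, 0.0007],
[1, -0.22, 1.66, 2.0, -0.0, 0.0, 0.0007],
```

View pics/w7.png

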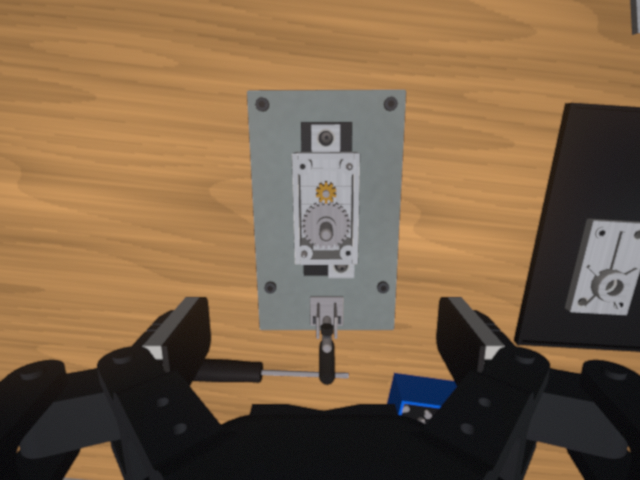

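Housing seated: rim at z = 63 mm, lug top at 35 mm. Next I check how far back the fingertips stand, open versus closed on the part.

```bash
python3 -c "
from h import *
for n in('w4','w7'):
  f=np.load(n+'.npz');s=dict(position=f['pos'],ee_rot=f['rot']);K=camera_info('wrist')['K'];E=np.array(camera_info('wrist')['hand_eye'])
  W=cloud(f['d'],K,E)*1000;m=(f['d']>0)&(abs(W[...,0])<14)&(abs(W[...,1])>28)&(abs(W[...,1])<60)&(W[...,2]<5)
  for sg in(-1,1):
    q=W[m&(sg*W[...,1]>0)];print(n,sg,np.percentile(q[:,2],[50,90,97,99.5]).round(1),np.round(q[np.argsort(-q[:,2])[:200:40]],1).tolist())
"
```

```text
w4 -1 [-63.  -41.6 -29.3 -16.3] [[11.3, -35.6, -8.5], [7.8, -41.3, -13.6], [11.4, -33.6, -15.5], [7.6, -42.4, -17.4], [11.8, -34.9, -19.1]]
w4 1 [-64.2 -50.4 -29.7 -15.9] [[10.9, 34.1, -8.5], [11.7, 33.9, -13.5], [7.4, 39.3, -15.3], [7.5, 36.9, -17.2], [7.7, 39.4, -18.6]]
w7 -1 [-62.1 -26.8 -19.  -14.5] [[-2.3, -43.9, -12.3], [7.3, -43.3, -14.3], [-1.6, -43.8, -15.2], [7.3, -43.2, -16.1], [4.2, -43.5, -17.0]]
w7 1 [-64.3 -28.3 -19.7 -14.9] [[-5.6, 42.2, -12.4], [0.5, 41.9, -14.3], [-6.9, 41.8, -15.3], [8.6, 42.2, -16.2], [11.3, 45.7, -16.9]]
```

Emit:
apply_moves:
  motion:
    - [[1, -1, 4.4, 0.5, 0, 0, 0.011], [1, -1, 4.4, 0.5, 0, 0, 0.011], [1, -0.9, 4.4, 0.5, 0, 0, 0.011], [1, -0.8, 4.4, 0.6, 0, 0, 0.011], [1, -0.8, 4.4, 0.6, 0, 0, 0.011]]

```text
time: 12.65
position: [0.5723, 0.052, 0.2144]
ee_rot: [-0.026, 1.0, 0.0, -0.001]
ft_force: [0.7, 0.4, -0.1]
width: 0.0856
grip_force: 0.0
```

Emit:
apply_moves:
  motion:
    - [[1, -0.2, 1.7, 2, 0, 0, 0], [1, -0.2, 1.7, 2, 0, 0, 0], [1, -0.2, 1.7, 2, 0, 0, 0], [1, -0.2, 1.7, 2, 0, 0, 0], [1, -0.2, 1.7, 2, 0, 0, 0]]

```text
time: 13.15
position: [0.5775, 0.1365, 0.1137]
ee_rot: [-0.026, 1.0, -0.0, -0.001]
ft_force: [0.4, -0.7, -0.5]
width: 0.0856
grip_force: 0.0
```

```bash
python3 -c "
from h import *
camera('wrist')"; python3 look.py w8 .0125 .0155 .023 .028;python3 -c "
from h import *
plan([(.5853,.1336,.006,182.8,5)])"
```

```text
13.2 [0.5755 0.1385 0.1101] -176.89 0.0854
.0125 .0155
[316. 246.] 10093 ctr [585.3 133.5] size [102.6  62.2] ang 2.7 z [13.3 14.1 14.9]
[316. 290.] 96 ctr [607.4 134.2] size [ 8.8 18.3] ang 0.3 z [12.9 13.4 14.4]
[  3. 356.] 181 ctr [667.1 -83.9] size [ 6.4 28.5] ang 82.7 z [12.8 14.2 15.1]
[ 99. 448.] 78 ctr [745.1 -25.4] size [20.5  2.7] ang 86.3 z [12.8 13.9 15.2]
.023 .028
[316. 285.] 1487 ctr [600.6 134.4] size [33.6 33.5] ang 87.6 z [24.6 25.8 26.7]
[ 96. 461.] 243 ctr [745.7 -18.6] size [31.8  3.4] ang 86.7 z [23.4 25.7 27.7]
[1, -0.21, -0.08, 2.11, 0.0, -0.0016, 0.0012],
[1, -0.21, -0.08, 2.11, 0.0, -0.0016, 0.0012],
[1, -0.21, -0.08, 2.11, 0.0, -0.0016, 0.0012],
[1, -0.2, -0.08, 2.11, 0.0, -0.0016, 0.0012],
[1, -0.2, -0.08, 2.11, 0.0, -0.0016, 0.0012],
```

Emit:
apply_moves:
  motion:
    - [[1, -0.2, -0.1, 2, 0, 0, 0.003], [1, -0.2, -0.1, 2, 0, 0, 0.003], [1, -0.2, -0.1, 2, 0, 0, 0], [1, -0.2, -0.1, 2, 0, 0, 0], [1, -0.2, 0, 0.5, 0, 0, 0]]

```text
time: 13.75
position: [0.5867, 0.1312, 0.0286]
ee_rot: [-0.023, 1.0, -0.0, -0.002]
ft_force: [-0.8, -0.0, 0.2]
width: 0.0853
grip_force: 0.0
```

Emit:
apply_moves:
  motion:
    - [[1, 0, 0, 0, 0, 0, 0], [1, 0, 0, 0, 0, 0, 0], [1, 0, 0, 0, 0, 0, 0], [1, 0, 0, 0, 0, 0, 0], [1, 0, 0, 0, 0, 0, 0]]

```text
time: 14.25
position: [0.5887, 0.1323, 0.0314]
ee_rot: [-0.023, 1.0, 0.0, 0.0]
ft_force: [0.6, 0.6, -0.3]
width: 0.0857
grip_force: 0.0
```

```bash
python3 -c "
from h import *
s=observe();print(np.round(s['position'],4),np.degrees(yaw(s)))
plan([(.5853,.1335,-.002,182.8,5)])"
```

```text
[0.5887 0.1323 0.0314] -177.34246876060496
[1, 0.07, 0.03, 0.67, 0.0, 0.0, -0.0005],
[1, 0.07, 0.03, 0.67, 0.0, 0.0, -0.0005],
[1, 0.07, 0.03, 0.67, 0.0, 0.0, -0.0005],
[1, 0.07, 0.03, 0.67, 0.0, 0.0, -0.0005],
[1, 0.07, 0.03, 0.67, 0.0, 0.0, -0.0005],
```

Emit:
apply_moves:
  motion:
    - [[1, 0.1, 0.05, 1, 0, 0, 0], [1, 0.1, 0.05, 1, 0, 0, 0], [1, 0.1, 0.02, 0.8, 0, 0, 0], [1, 0.05, 0, 0.5, 0, 0, 0], [1, 0, 0, 0, 0, 0, 0]]

```text
time: 14.75
position: [0.5834, 0.1331, -0.0039]
ee_rot: [-0.023, 1.0, -0.0, -0.002]
ft_force: [0.8, -0.6, 0.1]
width: 0.0856
grip_force: 0.0
```

Emit:
apply_moves:
  motion:
    - [[0.85, 0, 0, 0, 0, 0, 0], [0.8, 0, 0, 0, 0, 0, 0], [0.76, 0, 0, 0, 0, 0, 0], [0.74, 0, 0, 0, 0, 0, 0], [0.6, 0, 0, 0, 0, 0, 0]]
  grip_force: 60

```text
time: 15.25
position: [0.5855, 0.1334, -0.0009]
ee_rot: [-0.023, 1.0, 0.0, 0.0]
ft_force: [-2.4, 1.3, 8.6]
width: 0.0603
grip_force: 70.4
```

Emit:
apply_moves:
  motion:
    - [[0, 0, 0, 0, 0, 0, 0], [0, 0, 0, 0, 0, 0, 0], [0, 0, 0, 0, 0, 0, 0], [0, 0, 0, 0, 0, 0, 0], [0, 0, 0, 0, 0, 0, 0]]

```text
time: 15.75
position: [0.5855, 0.1334, -0.0009]
ee_rot: [-0.023, 1.0, 0.0, 0.001]
ft_force: [-1.6, -0.1, 6.6]
width: 0.0603
grip_force: 69.9
```

Emit:
apply_moves:
  motion:
    - [[0, 0, 0, -0.2, 0, 0, 0], [0, 0, 0, -0.3, 0, 0, 0], [0, 0, 0, -0.5, 0, 0, 0], [0, 0, 0, 0, 0, 0, 0], [0, 0, 0, 0, 0, 0, 0]]

```text
time: 16.25
position: [0.5848, 0.1332, 0.0077]
ee_rot: [-0.023, 1.0, -0.0, -0.0]
ft_force: [0.3, -0.6, -1.4]
width: 0.0603
grip_force: 64.9
```

```bash
python3 look.py w9 .013 .0285;python3 -c "
from h import *
plan([(.58,.1,.16,183,5),(.5465,-.173,.16,186.3,10)],open=0)"
```

```text
16.25 [0.5848 0.1332 0.0077] -177.35 0.0603
.013 .0285
[0, 0.13, -0.66, -3.05, 0.0, -0.0003, -0.0012],
[0, 0.13, -0.66, -3.05, 0.0, -0.0003, -0.0012],
[0, 0.13, -0.66, -3.05, 0.0, -0.0003, -0.0012],
[0, 0.13, -0.66, -3.05, 0.0, -0.0003, -0.0012],
[0, 0.13, -0.66, -3.05, 0.0, -0.0003, -0.0012],
[0, 0.48, -2.71, -0.0, -0.0, 0.0, -0.0058],
[0, 0.49, -2.71, -0.0, -0.0, 0.0, -0.0058],
[0, 0.51, -2.7, -0.0, -0.0, 0.0, -0.0058],
[0, 0.52, -2.7, -0.0, -0.0, 0.0, -0.0058],
[0, 0.54, -2.7, -0.0, -0.0, 0.0, -0.0058],
[0, 0.56, -2.69, -0.0, -0.0, 0.0, -0.0058],
[0, 0.57, -2.69, -0.0, -0.0, 0.0, -0.0058],
[0, 0.59, -2.69, -0.0, -0.0, 0.0, -0.0058],
[0, 0.6, -2.68, -0.0, -0.0, 0.0, -0.0058],
[0, 0.62, -2.68, -0.0, -0.0, 0.0, -0.0058],
```

View pics/w9.png

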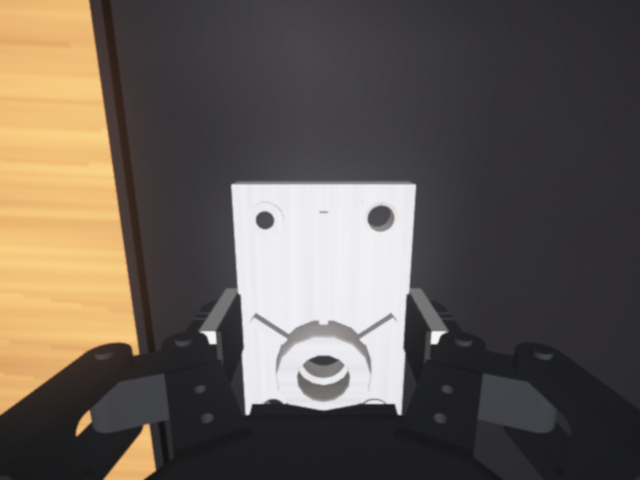

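The cover is held squarely between the pads: dowel hole at (380,217), bore at (324,373).

```bash
cat > held.py <<'E'
import sys
from h import *
f=np.load(sys.argv[1]+'.npz');i=camera_info('wrist');K=i['K'];E=np.array(i['hand_eye'])
W=cloud(f['d'],K,E)*1000
v,u=np.mgrid[:480,:640]
m=(v>235)&(v<300)&(u>265)&(u<385)|(v>190)&(v<232)&(u>290)&(u<350)
P=W[m&(f['d']>0)];A=np.c_[P[:,:2],np.ones(len(P))];c=np.linalg.lstsq(A,P[:,2],rcond=None)[0]
print('top plane in tool (tilt x,y rad; z0 mm)',c.round(4))
Q=W[(f['d']>0)&(abs(W[...,2]-c[2])<4)&(abs(W[...,1])<36)&(W[...,0]>12)]
print('plate far edge x',np.percentile(Q[:,0],99.8),'y',np.percentile(Q[:,1],[.3,99.7]).round(1))
g=cv2.cvtColor(f['p'],cv2.COLOR_RGB2GRAY)[195:240,355:405]
cc=max(cv2.findContours((g<150).astype(np.uint8),0,1)[0],key=cv2.contourArea);(a,b),r=cv2.minEnclosingCircle(cc)
print('hole px',a+355,b+195,r,'tool xy mm',(ray([a+355,b+195],c[2]/1000,K,E)*1000).round(1))
E
python3 held.py w9
```

```text
top plane in tool (tilt x,y rad; z0 mm) [-2.70000e-03  7.00000e-04 -1.52066e+01]
plate far edge x 51.26574046004002 y [-31.7  30. ]
hole px 380.20866203308105 217.35826683044434 13.061381340026855 tool xy mm [[40.  18.7]]
```

Emit:
apply_moves:
  motion:
    - [[0, 0.1, -0.2, -2, 0, 0, 0], [0, 0.1, -0.7, -3, 0, 0, 0], [0, 0.1, -0.7, -3.5, 0, 0, -0.002], [0, 0.1, -0.8, -3.5, 0, 0, -0.002], [0, 0.2, -0.9, -3, 0, 0, -0.002]]
  grip_force: 80

```text
time: 16.8
position: [0.5805, 0.0998, 0.1592]
ee_rot: [-0.026, 1.0, -0.0, -0.0]
ft_force: [-0.2, 0.3, -1.7]
width: 0.0596
grip_force: 91.8
```

Emit:
apply_moves:
  motion:
    - [[0, 0.5, -2.7, 0, 0, 0, -0.006], [0, 0.5, -2.7, 0, 0, 0, -0.006], [0, 0.5, -2.7, 0, 0, 0, -0.006], [0, 0.5, -2.7, 0, 0, 0, -0.006], [0, 0.5, -2.7, 0, 0, 0, -0.006]]

```text
time: 17.3
position: [0.5637, -0.0373, 0.1574]
ee_rot: [-0.041, 0.999, 0.0, -0.001]
ft_force: [0.4, 0.8, -1.9]
width: 0.0599
grip_force: 91.9
```

Emit:
apply_moves:
  motion:
    - [[0, 0.6, -2.7, 0, 0, 0, -0.006], [0, 0.6, -2.7, 0, 0, 0, -0.006], [0, 0.6, -2.7, 0, 0, 0, -0.006], [0, 0.6, -2.7, 0, 0, 0, -0.006], [0, 0.6, -2.7, 0, 0, 0, -0.006]]

```text
time: 17.8
position: [0.5465, -0.1746, 0.1574]
ee_rot: [-0.056, 0.998, 0.0, -0.001]
ft_force: [-0.3, 0.9, -1.6]
width: 0.0596
grip_force: 91.9
```

Emit:
apply_moves:
  motion:
    - [[0, 0, 0, 0, 0, 0, 0], [0, 0, 0, 0, 0, 0, 0], [0, 0, 0, 0, 0, 0, 0], [0, 0, 0, 0, 0, 0, 0], [0, 0, 0, 0, 0, 0, 0]]

```text
time: 18.3
position: [0.5471, -0.1727, 0.1577]
ee_rot: [-0.057, 0.998, 0.0, -0.001]
ft_force: [-0.2, 0.1, -1.7]
width: 0.0595
grip_force: 91.9
```

```bash
python3 look.py w10 .06 .066; python3 held.py w10; python3 -c "
from h import *
plan([(.5463,-.1733,.105,186.4,5)],open=0)"
```

```text
18.3 [ 0.5471 -0.1727  0.1577] -173.49 0.0595
.06 .066
[323. 171.] 1267 ctr [ 501.5 -178.6] size [10.7 58. ] ang 6.5 z [62.2 63.  64. ]
top plane in tool (tilt x,y rad; z0 mm) [-2.80000e-03  7.00000e-04 -1.49562e+01]
plate far edge x 51.30797933407472 y [-31.6  30.1]
hole px 381.0 217.5 14.840922355651855 tool xy mm [[39.9 19. ]]
[0, 0.02, -0.01, 1.05, 0.0, -0.0002, 0.0003],
[0, 0.02, -0.01, 1.05, 0.0, -0.0002, 0.0003],
[0, 0.02, -0.01, 1.05, 0.0, -0.0002, 0.0003],
[0, 0.02, -0.01, 1.05, 0.0, -0.0002, 0.0003],
[0, 0.02, -0.01, 1.05, 0.0, -0.0002, 0.0003],
```

Emit:
apply_moves:
  motion:
    - [[0, 0.03, 0, 1.5, 0, 0, 0.001], [0, 0.03, 0.01, 1.5, 0, 0, 0], [0, 0, 0, 1.5, 0, 0, 0], [0, 0, 0, 1, 0, 0, 0], [0, 0, 0, 0.2, 0, 0, 0]]

```text
time: 18.85
position: [0.5455, -0.1728, 0.0994]
ee_rot: [-0.056, 0.998, 0.001, -0.002]
ft_force: [-0.4, 1.0, -1.5]
width: 0.0595
grip_force: 91.9
```

Emit:
apply_moves:
  motion:
    - [[0, 0, 0, 0, 0, 0, 0], [0, 0, 0, 0, 0, 0, 0], [0, 0, 0, 0, 0, 0, 0], [0, 0, 0, 0, 0, 0, 0], [0, 0, 0, 0, 0, 0, 0]]

```text
time: 19.35
position: [0.5465, -0.1737, 0.1011]
ee_rot: [-0.056, 0.998, -0.0, -0.0]
ft_force: [0.4, 0.1, -1.5]
width: 0.0595
grip_force: 91.9
```

```bash
python3 look.py w11 .06 .074; python3 held.py w11
```

```text
19.35 [ 0.5465 -0.1737  0.1011] -173.63 0.0595
.06 .074
[326. 177.] 1112 ctr [ 498.1 -178.9] size [ 4.3 57.6] ang 6.6 z [62.2 63.1 63.9]
[379. 216.] 223 ctr [ 513.7 -150.9] size [10.   6.6] ang 20.0 z [61.9 63.  64. ]
[324. 357.] 108 ctr [ 594.2 -169.1] size [ 3.8 16.8] ang 8.5 z [62.4 63.  63.9]
top plane in tool (tilt x,y rad; z0 mm) [-2.50000e-03  6.00000e-04 -1.49614e+01]
plate far edge x 51.31869374018317 y [-31.6  30.1]
hole px 380.5 217.5 14.30044937133789 tool xy mm [[39.9 18.8]]
```

View pics/w11.png

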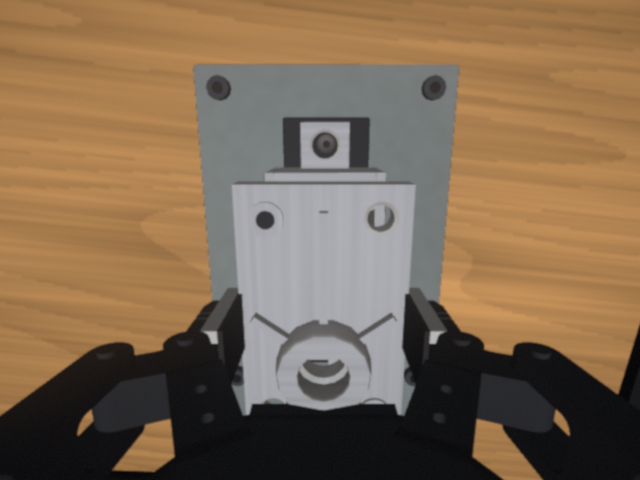

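The picture shows the cover above the housing, about 1 mm off in y. I correct that and go down over the shaft.

Emit:
apply_moves:
  motion:
    - [[0, 0.02, 0.1, 0, 0, 0, 0], [0, 0, 0, 0.4, 0, 0, 0], [0, 0, 0, 0.5, 0, 0, 0], [0, 0, 0, 0.4, 0, 0, 0], [0, 0, 0, 0, 0, 0, 0]]

```text
time: 19.9
position: [0.5453, -0.1722, 0.0866]
ee_rot: [-0.056, 0.998, 0.0, -0.001]
ft_force: [-0.9, -0.3, -1.9]
width: 0.0594
grip_force: 91.9
```

Emit:
apply_moves:
  motion:
    - [[0, 0, 0, 0.4, 0, 0, 0], [0, 0, 0, 0.4, 0, 0, 0], [0, 0, 0, 0.3, 0, 0, 0], [0, 0, 0, 0.2, 0, 0, 0], [0, 0, 0, 0, 0, 0, 0]]

```text
time: 20.4
position: [0.5457, -0.1725, 0.0743]
ee_rot: [-0.056, 0.998, 0.0, -0.001]
ft_force: [-0.3, -0.6, -1.2]
width: 0.0597
grip_force: 91.9
```

```bash
python3 look.py w12 .06 .0655 .0845 .089; python3 -c "
from h import *
s=observe();print(s['ft_force'],s['ft_torque'])"
```

```text
20.4 [ 0.5457 -0.1725  0.0743] -173.63 0.0597
.06 .0655
.0845 .089
[ 0.22429238  0.47450263 -0.94114186] [ 0.00149484  0.01659527 -0.00031246]
```

View pics/w12.png

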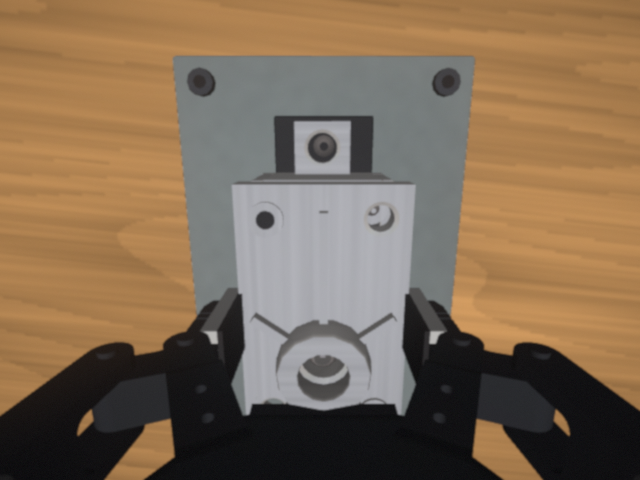

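The dowel tip shows at (374,211) inside the cover's hole, and the shaft is entering the bore at (323,362).

```bash
python3 -c "
from h import *
f=np.load('w12.npz');s=dict(position=f['pos'],ee_rot=f['rot']);K,E=T('wrist',s)
W=cloud(f['d'],K,E)
q=W[200:232,364:396];m=(q[...,2]>.0645)&(q[...,2]<.076);P=q[m]*1000;print(len(P),P.mean(0).round(1),np.percentile(P,[2,98],axis=0).round(1))
P=P[P[:,2]>np.percentile(P[:,2],80)];print('tip',P.mean(0).round(1))
print('hole top',ray([380.5,217.0],.0893,K,E)*1000)
q=W[345:390,295:350];P=q[(q[...,2]>.083)&(q[...,2]<.0905)]*1000;print('shaft',len(P),P.mean(0).round(1) if len(P) else '')
cv2.imwrite('pics/c.png',cv2.resize(f['p'][195:240,355:405,::-1],None,fx=8,fy=8))
"
```

```text
58 [ 505.6 -157.3   69.2] [[ 503.4 -159.5   64.8]
 [ 509.  -154.4   72.9]]
tip [ 504.9 -158.5   72. ]
hole top [[ 503.79658802 -158.22225384]]
shaft 729 [ 568.5 -170.8   87. ]
```

View pics/c.png

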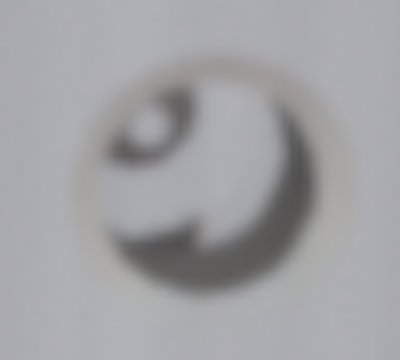

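Emit:
apply_moves:
  motion:
    - [[0, -0.08, 0, 0, 0, 0, 0], [0, 0, 0, 0.3, 0, 0, 0], [0, 0, 0, 0.3, 0, 0, 0], [0, 0, 0, 0.2, 0, 0, 0], [0, 0, 0, 0, 0, 0, 0]]

```text
time: 20.95
position: [0.5464, -0.1723, 0.0661]
ee_rot: [-0.056, 0.998, 0.0, -0.001]
ft_force: [0.0, 0.5, -1.7]
width: 0.0592
grip_force: 91.9
```

Emit:
apply_moves:
  motion:
    - [[0, 0, 0, 0.2, 0, 0, 0], [0, 0, 0, 0.2, 0, 0, 0], [0, 0, 0, 0.1, 0, 0, 0], [0, 0, 0, 0, 0, 0, 0], [0, 0, 0, 0, 0, 0, 0]]

```text
time: 21.45
position: [0.5467, -0.1725, 0.0616]
ee_rot: [-0.056, 0.998, 0.0, -0.001]
ft_force: [0.0, -0.4, -1.6]
width: 0.0594
grip_force: 91.9
```

Through the dowels without contact (underside is at about 66.6 mm); lowering the last millimetres.

Emit:
apply_moves:
  motion:
    - [[0, 0, 0, 0.1, 0, 0, 0], [0, 0, 0, 0.1, 0, 0, 0], [0, 0, 0, 0.05, 0, 0, 0], [0, 0, 0, 0, 0, 0, 0], [0, 0, 0, 0, 0, 0, 0]]

```text
time: 21.95
position: [0.5467, -0.1725, 0.0591]
ee_rot: [-0.056, 0.998, 0.0, -0.001]
ft_force: [0.6, -0.9, -2.5]
width: 0.0596
grip_force: 91.9
```

Emit:
apply_moves:
  motion:
    - [[0, 0, 0, 0.07, 0, 0, 0], [0, 0, 0, 0, 0, 0, 0], [0, 0, 0, 0.05, 0, 0, 0], [0, 0, 0, 0, 0, 0, 0], [0, 0, 0, 0, 0, 0, 0]]

```text
time: 22.45
position: [0.5467, -0.1725, 0.0583]
ee_rot: [-0.056, 0.998, -0.0, -0.0]
ft_force: [-1.2, -0.3, 1.6]
width: 0.0592
grip_force: 92.2
```

Contact has begun (about +3 N), which matches seated height. Release, rise and check.

Emit:
apply_moves:
  motion:
    - [[0, 0, 0, 0.05, 0, 0, 0], [0, 0, 0, 0, 0, 0, 0], [0.74, 0, 0, 0, 0, 0, 0], [0.8, 0, 0, 0, 0, 0, 0], [1, 0, 0, 0, 0, 0, 0]]

```text
time: 22.95
position: [0.5468, -0.1725, 0.0573]
ee_rot: [-0.056, 0.998, -0.0, -0.001]
ft_force: [0.5, 0.1, -0.1]
width: 0.0807
grip_force: 0.0
```

Emit:
apply_moves:
  motion:
    - [[1, 0, 0, 0, 0, 0, 0], [1, 0, 0, 0, 0, 0, 0], [1, 0, 0, -2, 0, 0, 0], [1, 0, 0, -4, 0, 0, 0], [1, 0, 0, -4, 0, 0, 0]]

```text
time: 23.45
position: [0.546, -0.1721, 0.1577]
ee_rot: [-0.056, 0.998, 0.001, -0.002]
ft_force: [0.7, -0.7, 0.8]
width: 0.0854
grip_force: 0.0
```

Emit:
apply_moves:
  motion:
    - [[1, 0, 0, -4, 0, 0, 0], [1, 0, 0, -3, 0, 0, 0], [1, 0, 0, 0, 0, 0, 0], [1, 0, 0, 0, 0, 0, 0], [1, 0, 0, 0, 0, 0, 0]]

```text
time: 23.95
position: [0.5462, -0.1722, 0.226]
ee_rot: [-0.056, 0.998, 0.001, -0.002]
ft_force: [-1.0, 0.5, -0.2]
width: 0.0851
grip_force: 0.0
```

```bash
python3 look.py w13 .033 .037 .068 .078 .082 .09|awk '/^[.0-9]/||$3>80||$4>80'; python3 -c "
from h import *
f=np.load('w13.npz');s=dict(position=f['pos'],ee_rot=f['rot']);K,E=T('wrist',s);W=cloud(f['d'],K,E)
P=W[(f['d']>0)&(abs(W[...,2]-.073)<.003)&(abs(W[...,0]-.546)<.055)&(abs(W[...,1]+.173)<.04)]
A=np.c_[P[:,:2]-P[:,:2].mean(0),np.ones(len(P))];print(np.linalg.lstsq(A,P[:,2],rcond=None)[0])"
```

```text
23.95 [ 0.5462 -0.1722  0.226 ] -173.63 0.0851
.033 .037
[322. 144.] 654 ctr [ 484.5 -180.6] size [23.4 25.7] ang 6.5 z [34.  35.1 36. ]
[338. 289.] 171 ctr [ 614.8 -150.5] size [ 7.1 25.6] ang 6.8 z [34.  35.1 36. ]
[416. 414.] 92 ctr [743.7 -52.8] size [ 4.4 35.8] ang 2.1 z [33.3 35.2 36.9]
.068 .078
[323. 218.] 7997 ctr [ 547.3 -173.1] size [102.5  62.2] ang 6.4 z [72.2 73.2 74.5]
[322. 253.] 98 ctr [ 568.3 -170.9] size [ 8.9 18.2] ang 0.8 z [70.3 72.3 76.5]
[324. 344.] 50 ctr [ 650.6 -160.3] size [11.8  3.8] ang 78.7 z [72.7 75.6 77.6]
[323. 385.] 233 ctr [ 694.  -156.4] size [13.5 14.7] ang 4.7 z [69.2 73.2 77.1]
.082 .09
[323. 248.] 1026 ctr [ 562.3 -171.5] size [32.9 33.8] ang 18.5 z [83.7 84.9 85.8]
[322. 246.] 119 ctr [ 561.7 -172. ] size [11.  11.4] ang 48.9 z [84.  85.5 86.9]
[323. 351.] 61 ctr [ 653.5 -160.9] size [7.8 6.9] ang 8.2 z [82.2 82.7 83.6]
[323. 367.] 107 ctr [ 667.3 -159.2] size [8.7 8.8] ang 72.7 z [83.1 86.6 88.4]
[323. 402.] 96 ctr [ 703.4 -155.3] size [10.6  9.8] ang 73.0 z [82.4 83.1 84.1]
[-6.46114335e-05 -6.19784702e-04  7.31393768e-02]
```

The cover is flush (top at 73.1 mm, no tilt, yaw 6.4°), the boss is concentric with the shaft within about 1 mm, and the lugs sit at 35 mm. Handing in.

```bash
python3 -c "
from workcell import *
print(close_job())"
```

```text
the job is handed in; nothing more can be done
None
```

The housing is seated on both locating pins and the cover lies flush on it, shaft in the boss and dowels in their holes; I handed the job in at about 24 s, with no verdict returned.

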